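# Show a guest the red game from the latched display crate

### The job

Turn the orange latch handle on the games crate a quarter turn counter-clockwise (seen from above) as far as it goes, then draw the red game straight up out of its bay until it is clear above the crate's walls, and only then tip it back about 45 degrees, halfway between upright and flat, so that its picture cover slopes upwards, top end still the higher one and bottom edge level. The job finishes while holding: keep the red game still in the gripper like that, raised clear above the crate's walls and touching nothing else, with the latch left open. Leave the blue game in its bay and the pen cup, vase and pawn where they stand.

Things in the scene. Friction and masses are not known exactly. Their poses are not given: they have to be found in the camera images.
- crate: Fixed light-wood crate 162 (x) x 112 (y) x 85 mm high, origin at centre of underside, z up, x within 25 deg of straight away from the robot. Two bays at x = -56 and +56 mm, 34 x 96 mm inside, floor 8 mm, walls 8 mm; a game stands upright in each (which one varies), top 143 mm above the counter. Between them an 18 mm square post, 147 mm high, carries the latch.
- latch (a joint): Latch angle (rad) about the vertical axis through the crate's centre. 0 = closed, bar along crate x across both games; grows counter-clockwise from above to pi/2 = open at the stop, bar along crate y between the games. Starts at 0 to 0.3; friction 0.06 N m, stays where left. Dark steel bar 136 x 18 x 8 mm, underside 147 mm above the counter; closed, it blocks lifting the games.
- latch_grip (a point): Point on the latch's axis in its orange handle, 173 mm above the counter. The handle is an upright fin along the middle of the bar, 50 mm long, 12 mm thick, 26 mm tall, top 181 mm above the counter; pinch it across its thickness from above. x axis along the bar and fin, z up.
- red_game: Stiff red box 28 (x, thickness) x 90 (y) x 135 mm (z, height), 0.14 to 0.28 kg, origin at centre of underside, z to its top. Picture cover (white, orange pawn) is the +x face, looking away from the robot in the crate; -x face plain red. 3 mm play in its bay; 58 mm stick out above the walls. Grasp it there across its thickness; the open latch bar is 33 mm beside it, so open only to about 60 mm.
- blue_game: Blue game box of the same size in the other bay, origin at the centre of its underside; yellow cover. To be left in its bay.
- pen_cup: Loose glass pen cup with pens, 72 mm across, 150 mm tall with the pens, origin at the centre of its underside. Not to be disturbed.
- vase: Loose green glass vase with a sprig, 68 mm across, 160 mm tall with leaves, origin at the centre of its underside. Not to be disturbed.
- pawn: Loose yellow game pawn, 40 mm across, 66 mm tall, origin at the centre of its underside. Not to be disturbed.
Things that resemble listed ones, but are neither listed nor needed, are in the scene too. Of the things shaped like the crate, the wood one is meant. What is shaped like the red_game but pink is not meant.

How it is judged (in metres and radians):
On the way, in this order (a step that is already met when the one before it is completed fails the run):
1. the latch is turned open (beyond 1.35 rad) with the red game still in its bay (value of joint latch above 1.35 rad and height (world z) of red_game below 0.03 m), for 0.2 s.
2. the red game is drawn up clear of the crate (underside above 95 mm), still upright within 20 degrees (height (world z) of red_game above 0.095 m and angle between red_game's own z axis and vertical below 0.35 rad and contact force between red_game and the fingers above 0.5 N), for 0.1 s.
At the end, for the whole second after the job is handed in: Gripper holds the red game still and touching nothing else, underside over 95 mm up, cover normal and top end both pointing up at 32-58 deg from vertical, width level within 15 deg; latch beyond 1.35 rad; blue game, pen cup, vase, pawn upright within 20 mm of their starts (value of joint latch above 1.35 rad and height (world z) of red_game above 0.095 m and angle between red_game's own x axis and vertical between 0.55 and 1.02 rad and angle between red_game's own z axis and vertical between 0.55 and 1.02 rad and angle between red_game's own y axis and vertical between 1.31 and 1.83 rad and contact force between red_game and the fingers above 0.5 N and contact force between red_game and crate below 0.1 N and contact force between red_game and blue_game below 0.1 N and contact force between red_game and pen_cup below 0.1 N and contact force between red_game and vase below 0.1 N and contact force between red_game and pawn below 0.1 N and linear speed of red_game below 0.03 m/s and angular speed of red_game below 0.2 rad/s and distance of each of blue_game, pen_cup, vase, pawn from where it was at the start of the episode below 0.02 m and angle between each of blue_game, pen_cup, vase, pawn's own z axis and vertical below 0.15 rad); the arm keeps its last pose, push and grip.
It fails at once if the blue game is pulled out of its bay (distance of blue_game from where it was at the start of the episode above 0.03 m).
It fails at once if the pen cup, vase or pawn is pushed away or knocked over (distance of any of pen_cup, vase, pawn from where it was at the start of the episode above 0.03 m or angle between any of pen_cup, vase, pawn's own z axis and vertical above 0.5 rad).
It also fails if it takes over 51 s, if anything falls off the work surface, if the arm or the gripper's body presses on something with over 40 N, if the wrist force passes 120 N, or if a joint passes its speed limit or range.

### The arm

A 6-joint arm with a two-finger parallel gripper is mounted at the origin on the work surface. World frame = base frame: x ahead of the robot, y to its left, z up, the work surface at z = 0. Lengths are in m, angles in degrees, forces in N, time in s.
With the tool pointing down it reaches from about 0.4 to 0.825 m from the base axis. Payload 7 kg.
Tool frame: the origin (TCP) lies at the very end of the fingers, on their centre line; the grasp point (between the pads) lies tcp_to_grasp behind it (tcp_to_grasp is the distance from the TCP to the grasp point, in m); x points along the fingers, y is the direction in which the jaws open and shut, and the axes are right-handed (so a half turn about x gives the same grasp; the last joint's range is limited). The gripper opens to 88 mm and grips with 3 to 60 N. Pads are 19 mm wide; open, the fingers measure 130 mm over their backs; the gripper's body (78 mm by 193 mm) begins 47 mm behind the grasp point.
Start: joints at [84.059, 20.546, 0.682, 0, -70.136, -16.507], TCP at [0.258, 0.624, 0.227] pointing down, gripper open.
Joint ranges: [-176.03, 176.03], [-82.01, 121.73], [-58.28, 71.71], [-173.87, 95.51], [-174.79, -0.11], [-173.66, 173.66]. Speed limits (degrees/s): [136.94, 136.94, 172.46, 180, 180, 180].

### API

Orientations are given as [roll, pitch, yaw] about the fixed x, y, z axes, in that order (R = Rz(yaw) Ry(pitch) Rx(roll)).
In Python, from plant import * gives the robot as it stands. The module is installed in compiled form; this text tells all that it offers.
- The arm moves only by the shell command python3 -m pendant 'ROWS'. ROWS is JSON, a list of rows, each an object with "claw": the finger opening in mm, from 0 to 87.6; "linear": the shift along the tool's x, y, z in mm, a list of three; "twist": the turn about the tool's x in rad. In form: [{"claw": claw, "linear": [tx, ty, tz], "twist": twist}, ...]. A call has exactly 10 rows; each row shifts and turns the commanded pose from where the row before left it, along the tool's axes as they then stand; what a row does not reach is not made up. A row lasts 1/12 s, in which the tool goes at most 41.7 mm and 7.16 degrees, less where a joint would pass 70% of its speed; a pose out of reach is approached as far as the arm can. A call with a gripper value outside its range is refused whole. The fingers move at their own pace and stop on an object; the grip force is fixed at half the most. Time passes only in rows, so rows that do not move let the fingers close, or fill a call up. It gives the time, the measured TCP pose, the force and the opening at its end, in the units of the state.
- get_obs(): the state, without advancing time (a new reading comes with each control period).
- snapshot(name): name is "side" or "top" or "wrist"; returns (picture, depth): 400x640x3 uint8, red, green, blue; 400x640 float32, m along the optical axis (not along the pixel's ray), 0 where there is no reading.
- camera_params(name): a dict with "fx", "fy", "cx", "cy" (pixels), "k1" (the pictures are not rectified: a ray, as slopes to the right and down, at radius r is drawn at 1 + k1 r^2 times it, then the intrinsics apply), "rvec" (rotation vector, rad) and "tvec" (3), from world to camera coordinates, as OpenCV has them. Camera axes: x right, y down, z forward; pixel columns grow to the right and rows downward; lengths in m; the calibration is good to about 2 mm. A picture is of the moment at which its call begins: read the wrist's pose just before it. camera_params takes no time and is no camera call; for the wrist camera it gives the pose at the moment of the call.
- close_job(): hands the job in, once; it reports no verdict.
Trained networks look in the newest picture that a camera, given by its name, has taken for a name from the list of things; names that differ only in an ending like _2 or _b are one class to them, and where a whole thing is asked for, a point or a joint stands for the part that bears it (a point fixed in the world has none). Each returns a list of dicts, best first, with "confidence" (0 to 1); they miss things now and then, are a little off and sometimes report something else, mostly with a low value. They report only what shows in the picture. A call takes as long as a camera call. They do not tell look-alikes from the thing itself.
- boxes_of(camera, target): "xy" ([column, row] in pixels, amid what is visible of it).
The state is a dict: "clock": time; "joint_pos": joint angles; "qvel": joint speeds; "tau": joint torques, N m; "tool_pos": TCP position; "orientation": TCP orientation; "force": force on the tool from outside, world axes, zero at the start; "moment": the same for the moment, N m; "opening": finger opening in m.
Only numpy, scipy, OpenCV 4.12 (cv2) and the standard library are available. Lean on these libraries where they do the work, as an engineer would, in place of code of your own. Each camera call takes 0.05 s, during which the arm holds its last target. There are 200 camera calls.

## Working session

There is one attempt and no reset: what is moved stays moved. The work goes in short steps, Python scripts to look and compute and a shell command to move; the robot and the scene stay as the last step left them, time stands still between calls to the robot, and variables do not carry over. Pictures are saved under pics/ and viewed, about 8 in all and at most 12, crops included, and the job is handed in when it is done.

```bash
mkdir -p pics; cat > h.py <<'E'
from plant import *
import numpy as np, cv2
from scipy.spatial.transform import Rotation as Ro
def cam(n):
    p=camera_params(n); return p,cv2.Rodrigues(np.array(p["rvec"],float))[0],np.array(p["tvec"],float).ravel()
def rays(p,uv):
    uv=np.atleast_2d(np.array(uv,float)); K=np.array([[p["fx"],0,p["cx"]],[0,p["fy"],p["cy"]],[0,0,1]])
    return cv2.undistortPoints(uv.reshape(-1,1,2),K,np.array([p["k1"],0,0,0.]))[:,0]
def world(c,uv,d):
    p,R,t=c; s=rays(p,uv); d=np.atleast_1d(d)
    return (np.c_[s,np.ones(len(s))]*d[:,None]-t)@R
def cloud(c,depth):
    v,u=np.nonzero(depth>0); return world(c,np.c_[u,v],depth[v,u]),u,v
def save(n,im): cv2.imwrite("pics/"+n,cv2.cvtColor(im,cv2.COLOR_RGB2BGR))
E
cat > a.py <<'E'
from h import *
o=get_obs(); print(o)
for n in("side","top"):
    c=cam(n); im,d=snapshot(n); save(n+"0.png",im); np.savez(n+"0.npz",im=im,d=d)
    print(n,-c[1].T@c[2])
    for t in("crate","latch_grip","red_game","blue_game","pen_cup","vase","pawn"):
        for b in boxes_of(n,t):
            x,y=map(int,b["xy"]); 
            dd=d[y,x]; print(t,round(b["confidence"],2),(x,y),world(c,(x,y),dd).round(3) if dd>0 else None)
E
python3 a.py
```

```text
{'clock': 0.0, 'joint_pos': array([ 8.40568547e+01,  2.05898318e+01,  6.34207248e-01, -2.17051609e-02,
       -7.01348741e+01, -1.65060116e+01]), 'qvel': array([ 0.04276061,  0.02516928, -0.00759937, -0.04996899, -0.08185459,
        0.03564203]), 'tau': array([ 1.37497897e-03, -5.82713807e+01,  2.93048555e+01,  6.99732408e+00,
        7.06541701e-03, -1.47426081e-04]), 'tool_pos': array([0.2575965 , 0.62338896, 0.22563908]), 'orientation': array([  93.80187335,   89.90722881, -108.6546753 ]), 'force': array([ 0.32829593, -0.02392828,  0.3994671 ]), 'moment': array([0.01116516, 0.04009395, 0.0031192 ]), 'opening': 0.08782185376218166}
side [0.48486679 0.83917232 0.78909812]
crate 0.72 (349, 238) [[0.472 0.11  0.087]]
crate 0.69 (247, 192) [[ 0.773 -0.057  0.086]]
crate 0.6 (319, 192) [[ 0.564 -0.077  0.084]]
latch_grip 0.95 (349, 207) [[0.477 0.078 0.162]]
latch_grip 0.81 (245, 163) [[ 0.777 -0.087  0.166]]
latch_grip 0.58 (317, 161) [[ 0.574 -0.125  0.16 ]]
red_game 0.9 (332, 149) [[ 0.537 -0.237  0.134]]
red_game 0.85 (297, 174) [[ 0.629 -0.095  0.131]]
blue_game 0.94 (336, 178) [[ 0.516 -0.078  0.136]]
pen_cup 0.88 (240, 311) [[0.691 0.356 0.095]]
vase 0.87 (299, 145) [[ 0.656 -0.339  0.082]]
pawn 0.87 (400, 285) [[0.342 0.193 0.019]]
top [0.3477498  0.01718889 1.27496696]
crate 0.97 (358, 201) [[ 0.556 -0.123  0.096]]
crate 0.94 (290, 226) [[0.478 0.069 0.183]]
crate 0.82 (344, 132) [[ 0.743 -0.085  0.155]]
latch_grip 0.71 (359, 196) [[ 0.56  -0.12   0.152]]
latch_grip 0.69 (290, 225) [[0.481 0.069 0.182]]
latch_grip 0.5 (345, 117) [[ 0.778 -0.087  0.181]]
red_game 0.61 (409, 206) [[ 0.531 -0.26   0.136]]
blue_game 0.59 (357, 218) [[ 0.5   -0.113  0.142]]
pen_cup 0.71 (203, 161) [[0.709 0.346 0.006]]
vase 0.63 (431, 170) [[ 0.667 -0.37  -0.   ]]
pawn 0.42 (256, 281) [[0.337 0.173 0.062]]
```

```bash
python3 - <<'E'
import cv2,numpy as np
a=cv2.imread("pics/top0.png")[80:320,160:480];b=cv2.imread("pics/side0.png")[100:340,180:500]
cv2.imwrite("pics/c0.png",cv2.resize(np.hstack([a,b]),(800,300)) if 0 else np.vstack([cv2.resize(a[:200],None,fx=1.5,fy=1.5),cv2.resize(b[:200],None,fx=1.5,fy=1.5)]))
cv2.imwrite("pics/c1.png",np.vstack([cv2.resize(a[70:170,100:280],(540,300)),cv2.resize(b[30:130,80:260],(540,300))]))
E
```

```text
(no output)
```

View pics/c0.png

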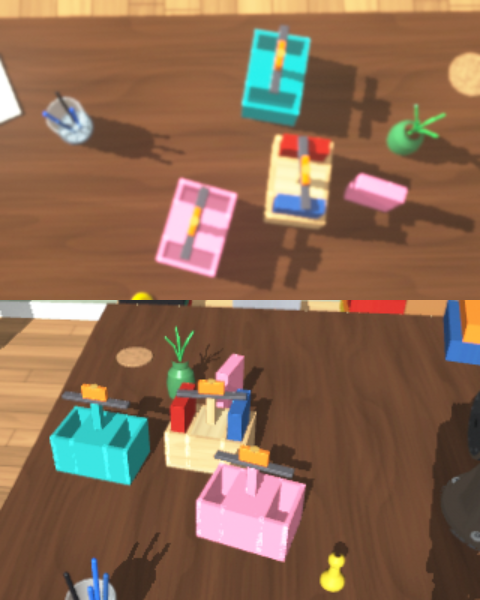

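View pics/c1.png

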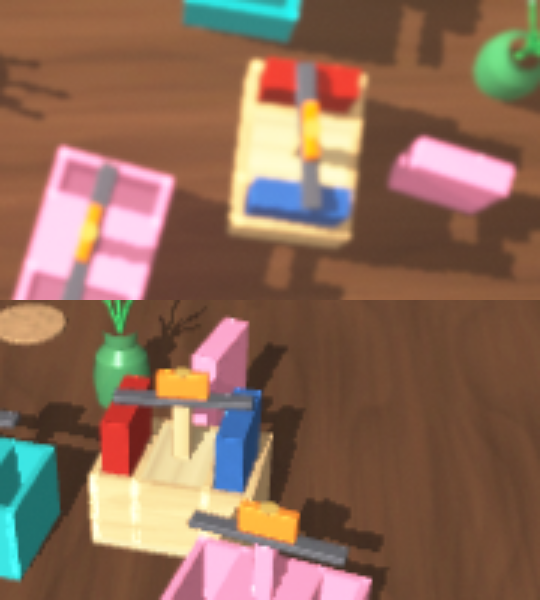

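Three crates show in the top view: teal (344,120), pink (290,226) and wood (358,201). The wood one is meant. The red game is in its far bay (about (362,178)), blue is in the near bay (357,218), and the pink box at (409,206) is the decoy. The crop confirms this: only the wood crate holds games, and its latch is nearly closed.

```bash
cat > m.py <<'E'
from h import *
def fit(n,f):
    z=np.load(f); im,d=z["im"],z["d"]; c=cam(n); P,u,v=cloud(c,d); C=im[v,u]
    hsv=cv2.cvtColor(im,cv2.COLOR_RGB2HSV)[v,u].astype(int); H,S,V=hsv.T
    roi=(abs(P[:,0]-.56)<.13)&(abs(P[:,1]+.115)<.085)
    def rep(nm,m):
        p=P[m&roi]
        if len(p)<5: print(nm,len(p)); return
        r=cv2.minAreaRect((p[:,:2]*1000).astype(np.float32))
        w=np.linalg.svd(p[:,:2]-p[:,:2].mean(0),full_matrices=False)[2][0]
        print(n,nm,len(p),"mean",p.mean(0).round(4),"rect",np.round(r[0],1),np.round(r[1],1),round(r[2],1),"axis",round(np.degrees(np.arctan2(w[1],w[0])),1))
    z_=P[:,2]
    rep("handle",(H>8)&(H<22)&(S>190)&(V>180)&(z_>.155)&(z_<.2))
    rep("bar",(S<60)&(z_>.13)&(z_<.175)&(V<170))
    rep("red",((H<5)|(H>175))&(S>150)&(z_>.128)&(z_<.155))
    rep("redall",((H<5)|(H>175))&(S>150)&(z_>.05))
    rep("blue",(H>100)&(H<125)&(S>130)&(z_>.128)&(z_<.155))
    rep("rim",(H>12)&(H<30)&(S<150)&(z_>.07)&(z_<.1))
if __name__=="__main__":
    fit("top","top0.npz"); fit("side","side0.npz")
    o=get_obs(); print("toolR\n",Ro.from_euler("xyz",o["orientation"],degrees=True).as_matrix().round(3)); 
    import plant; print([k for k in dir(plant) if 'grasp' in k], plant.tcp_to_grasp if hasattr(plant,'tcp_to_grasp') else '')
E
python3 m.py
```

```text
top handle 13 mean [ 0.5543 -0.1305  0.1807] rect [ 562.5 -132.5] [ 7.7 49.2] 77.4 axis 173.0
top bar 151 mean [ 0.5562 -0.1296  0.1547] rect [ 557.5 -129.8] [144.8  39.8] 12.5 axis -179.3
top red 240 mean [ 0.618  -0.1365  0.1427] rect [ 619.2 -135.4] [86.4 28.1] 81.5 axis -98.4
top redall 307 mean [ 0.6156 -0.1355  0.1357] rect [ 619.1 -135.3] [86.7 28.3] 81.5 axis -98.3
top blue 194 mean [ 0.5057 -0.1139  0.1426] rect [ 506.1 -120.3] [86.7 24. ] 81.1 axis -99.3
top rim 1001 mean [ 0.5577 -0.1238  0.0848] rect [ 563.3 -129.6] [112.6 163. ] 81.4 axis -175.5
side handle 102 mean [ 0.5655 -0.1248  0.1684] rect [ 565.6 -125.2] [12.  47.1] 86.3 axis 177.8
side bar 164 mean [ 0.5631 -0.1248  0.1537] rect [ 559.9 -114.8] [135.   76.1] 13.6 axis 0.5
side red 156 mean [ 0.6208 -0.1189  0.1408] rect [ 620.2 -133.3] [87.8 28.7] 79.6 axis 80.3
side redall 355 mean [ 0.6194 -0.114   0.1214] rect [ 619.9 -133.6] [89.8 29.3] 79.6 axis 75.1
side blue 172 mean [ 0.5091 -0.1034  0.1407] rect [ 508.4 -120.9] [95.7 27. ] 81.1 axis 76.0
side rim 794 mean [ 0.5623 -0.1079  0.0836] rect [ 564.5 -127.8] [117.4 163. ] 80.7 axis -169.6
toolR
 [[ 0.    -0.382 -0.924]
 [-0.    -0.924  0.382]
 [-1.     0.    -0.   ]]
['tcp_to_grasp'] 0.0188
```

Crate centre is about (0.5635, -0.1285), with yaw about -8.5° and the bar at about -1°. I'll move over the handle first, then twist +2.766 rad.

```bash
python3 -m pendant '[{"claw":60,"linear":[-2,28.9,-28.5],"twist":0},{"claw":60,"linear":[-2,28.9,-28.5],"twist":0},{"claw":60,"linear":[-2,28.9,-28.5],"twist":0},{"claw":60,"linear":[-2,28.9,-28.5],"twist":0},{"claw":60,"linear":[-2,28.9,-28.5],"twist":0},{"claw":60,"linear":[-2,28.9,-28.5],"twist":0},{"claw":60,"linear":[-2,28.9,-28.5],"twist":0},{"claw":60,"linear":[-2,28.9,-28.5],"twist":0},{"claw":60,"linear":[-2,28.9,-28.5],"twist":0},{"claw":60,"linear":[-2,28.9,-28.5],"twist":0}]'
```

```text
clock: 1.63
tool_pos: [0.4111, 0.246, 0.2471]
orientation: [-107.3, 89.9, 50.3]
force: [0.9, 0.9, -0.2]
opening: 0.06
```

```bash
python3 -m pendant '[{"claw":60,"linear":[0,28.9,-28.5],"twist":0},{"claw":60,"linear":[0,28.9,-28.5],"twist":0},{"claw":60,"linear":[0,28.9,-28.5],"twist":0},{"claw":60,"linear":[0,28.9,-28.5],"twist":0},{"claw":60,"linear":[0,28.9,-28.5],"twist":0},{"claw":60,"linear":[0,28.9,-28.5],"twist":0},{"claw":60,"linear":[0,28.9,-28.5],"twist":0},{"claw":60,"linear":[0,28.9,-28.5],"twist":0},{"claw":60,"linear":[0,28.9,-28.5],"twist":0},{"claw":60,"linear":[0,28.9,-28.5],"twist":0}]'
python3 -m pendant '[{"claw":60,"linear":[0,0,0],"twist":0.115},{"claw":60,"linear":[0,0,0],"twist":0.115},{"claw":60,"linear":[0,0,0],"twist":0.115},{"claw":60,"linear":[0,0,0],"twist":0.115},{"claw":60,"linear":[0,0,0],"twist":0.115},{"claw":60,"linear":[0,0,0],"twist":0.115},{"claw":60,"linear":[0,0,0],"twist":0.115},{"claw":60,"linear":[0,0,0],"twist":0.115},{"claw":60,"linear":[0,0,0],"twist":0.115},{"claw":60,"linear":[0,0,0],"twist":0.115}]'
python3 -m pendant '[{"claw":60,"linear":[0,0,0],"twist":0.115},{"claw":60,"linear":[0,0,0],"twist":0.115},{"claw":60,"linear":[0,0,0],"twist":0.115},{"claw":60,"linear":[0,0,0],"twist":0.115},{"claw":60,"linear":[0,0,0],"twist":0.115},{"claw":60,"linear":[0,0,0],"twist":0.115},{"claw":60,"linear":[0,0,0],"twist":0.115},{"claw":60,"linear":[0,0,0],"twist":0.115},{"claw":60,"linear":[0,0,0],"twist":0.115},{"claw":60,"linear":[0,0,0],"twist":0.115}]'
cat > s.py <<'E'
from h import *
o=get_obs(); R=Ro.from_euler("xyz",o["orientation"],degrees=True).as_matrix()
print(o["clock"],"q",o["joint_pos"].round(1),"p",o["tool_pos"].round(4),"F",o["force"].round(1),"op",o["opening"].round(4))
print(R.round(3).tolist(),"yaw_y",np.degrees(np.arctan2(R[1,1],R[0,1])).round(1),"tilt",np.degrees(np.arccos(-R[2,0])).round(1))
E
python3 s.py
```

```text
clock: 2.47
tool_pos: [0.5643, -0.1302, 0.2469]
orientation: [-152.6, 90.0, 5.0]
force: [0.4, 1.2, 0.2]
opening: 0.06
clock: 3.3
tool_pos: [0.5638, -0.1281, 0.2467]
orientation: [-89.0, 90.0, 2.3]
force: [0.0, -0.3, 0.4]
opening: 0.0599
clock: 4.13
tool_pos: [0.5639, -0.128, 0.2467]
orientation: [-15.9, 90.0, 9.6]
force: [0.6, -0.0, -0.3]
opening: 0.0604Traceback (most recent call last):
  File "s.py", line 3, in <module>
    print(o["clock"],"q",o["joint_pos"].round(1),"p",o["tool_pos"].round(4),"F",o["force"].round(1),"op",o["opening"].round(4))
                                                                                                         ^^^^^^^^^^^^^^^^^^
AttributeError: 'float' object has no attribute 'round'
```

```bash
sed -i 's/o\["opening"\].round(4)/round(o["opening"],4)/' s.py
python3 -m pendant '[{"claw":60,"linear":[0,0,0],"twist":0.115},{"claw":60,"linear":[0,0,0],"twist":0.115},{"claw":60,"linear":[0,0,0],"twist":0.115},{"claw":60,"linear":[0,0,0],"twist":0.115},{"claw":60,"linear":[0,0,0],"twist":0.006},{"claw":60,"linear":[0,0,0],"twist":0},{"claw":60,"linear":[0,0,0],"twist":0},{"claw":60,"linear":[0,0,0],"twist":0},{"claw":60,"linear":[0,0,0],"twist":0},{"claw":60,"linear":[0,0,0],"twist":0}]'
python3 s.py
cat > w.py <<'E'
import sys; from h import *; import m
f=sys.argv[1]; c=cam("wrist"); im,d=snapshot("wrist"); save(f+".png",im); np.savez(f+".npz",im=im,d=d); m.fit("wrist",f+".npz")
E
python3 w.py w1
```

```text
clock: 4.97
tool_pos: [0.5639, -0.128, 0.2466]
orientation: [-37.1, 90.0, -37.9]
force: [-0.4, -0.9, 0.4]
opening: 0.0602
4.9667 q [  6.6  10.8 -10.1   0.  -69.1 -97.4] p [ 0.5639 -0.128   0.2466] F [-0.4 -0.9  0.4] op 0.0602
[[0.0, 0.015, 1.0], [-0.0, 1.0, -0.015], [-1.0, -0.0, 0.0]] yaw_y 89.1 tilt 0.0
handle 0
wrist bar 1966 mean [ 0.5388 -0.1311  0.1548] rect [ 555.  -132.5] [ 87.5 122.4] 81.2 axis 0.8
wrist red 1924 mean [ 0.6112 -0.1434  0.1414] rect [ 615.4 -137.1] [88.5 21.9] 82.6 axis 84.3
wrist redall 3000 mean [ 0.6088 -0.1429  0.1296] rect [ 611.3 -143.2] [90.6 60.5] 50.9 axis 82.8
wrist blue 1129 mean [ 0.5027 -0.127   0.1433] rect [ 507.2 -123.4] [87.2 25.6] 81.8 axis 86.8
wrist rim 8377 mean [ 0.5541 -0.1302  0.0853] rect [ 554.3 -129.7] [113.  143.3] 81.2 axis 85.5
```

View pics/w1.png

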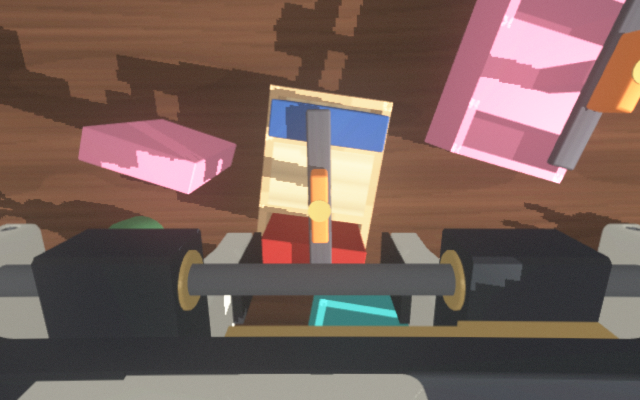

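The handle sits centred at (320,205) between the fingers and aligned with them. The rows only allow a twist about tool x, so tipping may have to come from the reach limit. I'll test that in free air, going up, before touching anything.

```bash
for i in 1; do python3 -m pendant '[{"claw":60,"linear":[-41,0,0],"twist":0},{"claw":60,"linear":[-41,0,0],"twist":0},{"claw":60,"linear":[-41,0,0],"twist":0},{"claw":60,"linear":[-41,0,0],"twist":0},{"claw":60,"linear":[-41,0,0],"twist":0},{"claw":60,"linear":[-41,0,0],"twist":0},{"claw":60,"linear":[-41,0,0],"twist":0},{"claw":60,"linear":[-41,0,0],"twist":0},{"claw":60,"linear":[-41,0,0],"twist":0},{"claw":60,"linear":[-41,0,0],"twist":0}]'; done; python3 s.py
```

```text
clock: 5.85
tool_pos: [0.5626, -0.1282, 0.6591]
orientation: [2.9, 89.9, 2.1]
force: [1.9, -0.0, 1.9]
opening: 0.0603
5.85 q [   6.6   15.3   49.1    0.  -123.7  -97.5] p [ 0.5626 -0.1282  0.6591] F [ 1.9 -0.   1.9] op 0.0603
[[0.002, 0.016, 1.0], [0.0, 1.0, -0.016], [-1.0, 0.0, 0.002]] yaw_y 89.1 tilt 0.1
```

```bash
python3 -m pendant '[{"claw":60,"linear":[-30,0,0],"twist":0},{"claw":60,"linear":[-30,0,0],"twist":0},{"claw":60,"linear":[-30,0,0],"twist":0},{"claw":60,"linear":[-30,0,0],"twist":0},{"claw":60,"linear":[-30,0,0],"twist":0},{"claw":60,"linear":[-30,0,0],"twist":0},{"claw":60,"linear":[-30,0,0],"twist":0},{"claw":60,"linear":[-30,0,0],"twist":0},{"claw":60,"linear":[-30,0,0],"twist":0},{"claw":60,"linear":[-30,0,0],"twist":0}]';  python3 s.py
```

```text
clock: 6.68
tool_pos: [0.4728, -0.1057, 0.7994]
orientation: [-25.0, 83.8, -25.9]
force: [0.4, -0.1, 0.7]
opening: 0.0602
6.6833 q [  14.    15.6   71.7    6.3 -141.2  -99.8] p [ 0.4728 -0.1057  0.7994] F [ 0.4 -0.1  0.7] op 0.0602
[[0.097, 0.018, 0.995], [-0.047, 0.999, -0.014], [-0.994, -0.046, 0.098]] yaw_y 88.9 tilt 6.2
```

The tilt does slip at the reach limit: it is now 6° outward, which is the right sense, with joint 3 on its stop at 71.7°. So tipping is possible by pushing outward past the limit. I'll go down and push past the inner reach limit to take this small tilt out again, which also tests the method.

```bash
python3 -m pendant '[{"claw":60,"linear":[40,0,-10],"twist":0},{"claw":60,"linear":[40,0,-10],"twist":0},{"claw":60,"linear":[40,0,-10],"twist":0},{"claw":60,"linear":[40,0,-10],"twist":0},{"claw":60,"linear":[40,0,-10],"twist":0},{"claw":60,"linear":[40,0,-10],"twist":0},{"claw":60,"linear":[40,0,-10],"twist":0},{"claw":60,"linear":[40,0,-10],"twist":0},{"claw":60,"linear":[40,0,-10],"twist":0},{"claw":60,"linear":[40,0,-10],"twist":0}]';  python3 s.py
python3 -m pendant '[{"claw":60,"linear":[4,3,-15],"twist":0},{"claw":60,"linear":[4,3,-15],"twist":0},{"claw":60,"linear":[4,3,-15],"twist":0},{"claw":60,"linear":[4,3,-15],"twist":0},{"claw":60,"linear":[4,3,-15],"twist":0},{"claw":60,"linear":[4,3,-15],"twist":0},{"claw":60,"linear":[4,3,-15],"twist":0},{"claw":60,"linear":[4,3,-15],"twist":0},{"claw":60,"linear":[4,3,-15],"twist":0},{"claw":60,"linear":[4,3,-15],"twist":0}]';  python3 s.py
```

```text
clock: 7.52
tool_pos: [0.421, -0.1219, 0.4338]
orientation: [-26.0, 83.8, -26.9]
force: [0.7, -0.3, -0.7]
opening: 0.0601
7.5167 q [  13.6  -10.9  -10.1    4.   -86.1 -104.6] p [ 0.421  -0.1219  0.4338] F [ 0.7 -0.3 -0.7] op 0.0601
[[0.096, 0.017, 0.995], [-0.049, 0.999, -0.012], [-0.994, -0.047, 0.097]] yaw_y 89.0 tilt 6.2
clock: 8.35
tool_pos: [0.2762, -0.0921, 0.3797]
orientation: [-25.9, 83.9, -26.8]
force: [-0.8, -0.3, 0.6]
opening: 0.06
8.35 q [  32.4  -29.8  -27.7    5.3  -89.  -123.2] p [ 0.2762 -0.0921  0.3797] F [-0.8 -0.3  0.6] op 0.06
[[0.095, 0.018, 0.995], [-0.048, 0.999, -0.013], [-0.994, -0.047, 0.096]] yaw_y 89.0 tilt 6.1
```

```bash
python3 - <<'E'
import numpy as np
from scipy.optimize import least_squares
D=[([84.057,20.59,.634,-.02,-70.135,-16.5],[.2576,.6234,.2256]),([6.6,10.8,-10.1,0,-69.1,-97.4],[.5639,-.128,.2466]),
([6.6,15.3,49.1,0,-123.7,-97.5],[.5626,-.1282,.6591]),([14,15.6,71.7,6.3,-141.2,-99.8],[.4728,-.1057,.7994]),
([13.6,-10.9,-10.1,4,-86.1,-104.6],[.421,-.1219,.4338]),([32.4,-29.8,-27.7,5.3,-89,-123.2],[.2762,-.0921,.3797])]
from scipy.spatial.transform import Rotation as Ro
def fk(p,q,full=False):
    a,h,L1,e,L2,lat,Lt,_=p; q=np.radians(q)
    R=Ro.from_euler('z',q[0]); x=R.apply([a,-lat,h])
    R=R*Ro.from_euler('y',q[1]); x=x+R.apply([0,0,L1])
    R=R*Ro.from_euler('y',-q[2]); x=x+R.apply([L2,0,e])
    R=R*Ro.from_euler('x',q[3])*Ro.from_euler('y',-q[4]); x=x+R.apply([Lt,0,0])
    return (x,R.as_matrix()[:,0]) if full else x
f=lambda p:np.r_[np.concatenate([fk(p,q)-x for q,x in D]),1e-3*(p[3]),1e-3*p[7]]
s=least_squares(f,[0,.35,.4,0,.4,.192,.2,0]);print(s.x.round(4),np.abs(s.fun).max())
for q,x in D: print(fk(s.x,q,True)[1].round(3))
np.save("arm.npy",s.x)
E
```

```text
[ 0.0166 -0.2871  0.5582 -0.014   0.4648  0.1994 -0.1701  0.    ] 0.01942059350072789
[ 0.    -0.002 -1.   ]
[ 0.  0. -1.]
[ 0.002  0.    -1.   ]
[ 0.063  0.087 -0.994]
[ 0.063  0.087 -0.994]
[-0.004  0.107 -0.994]
```

```bash
cat > arm.py <<'E'
import numpy as np
from scipy.optimize import least_squares
from scipy.spatial.transform import Rotation as Ro
D=[([84.057,20.59,.634,-.02,-70.135,-16.5],[.2576,.6234,.2256],[0,0,-1]),([6.6,10.8,-10.1,0,-69.1,-97.4],[.5639,-.128,.2466],[0,0,-1]),
([6.6,15.3,49.1,0,-123.7,-97.5],[.5626,-.1282,.6591],[.002,0,-1]),([14,15.6,71.7,6.3,-141.2,-99.8],[.4728,-.1057,.7994],[.097,-.047,-.994]),
([13.6,-10.9,-10.1,4,-86.1,-104.6],[.421,-.1219,.4338],[.096,-.049,-.994]),([32.4,-29.8,-27.7,5.3,-89,-123.2],[.2762,-.0921,.3797],[.095,-.048,-.994])]
def fk(p,q):
    a,h,L1,e,L2,lat,Lt,lw=p; q=np.radians(q)
    R=Ro.from_euler('z',q[0]); x=R.apply([a,-lat,h])
    R=R*Ro.from_euler('y',q[1]); x=x+R.apply([0,0,L1])
    R=R*Ro.from_euler('y',-q[2]); x=x+R.apply([L2,0,e])
    R=R*Ro.from_euler('x',-q[3])*Ro.from_euler('y',-q[4]); x=x+R.apply([Lt,0,lw])
    return x,R.as_matrix()[:,0]
def res(p):
    o=[]
    for q,x,t in D:
        X,T=fk(p,q); o+=list(X-x)+list(.1*(T-t))
    return np.array(o+list(1e-3*np.array(p)[[3,7]]))
if __name__=="__main__":
    for s4 in (1,):
        s=min((least_squares(res,[0,h,.4,0,.4,.192,Lt,0]) for h in(.2,.4) for Lt in(.2,.4)),key=lambda s:s.cost);print(s.x.round(4),np.abs(s.fun).max())
        for q,x,t in D: X,T=fk(s.x,q);print((X-x).round(4),T.round(3))
        np.save("arm.npy",s.x)
E
python3 arm.py
```

```text
[-0.1052  0.1483  0.5935  0.0077  0.4671  0.1922  0.3234  0.1024] 0.007563190352637861
[0.0005 0.0003 0.0026] [-0.    -0.002 -1.   ]
[0.0021 0.     0.0019] [ 0.  0. -1.]
[-0.0058 -0.0009  0.0047] [ 0.002  0.    -1.   ]
[ 0.005  -0.0052  0.    ] [ 0.096 -0.047 -0.994]
[-0.0032  0.0026 -0.0016] [ 0.096 -0.048 -0.994]
[-0.0002  0.0044 -0.0076] [ 0.095 -0.049 -0.994]
```

```bash
cat > sim.py <<'E'
from arm import *
p=np.load("arm.npy"); lo=np.array([-176,-82,-58.28,-173.8,-174.8]);hi=np.array([176,121.7,71.71,95.5,-.11])
def ik(q,x,t,w):
    def f(q): X,T=fk(p,q); return np.r_[X-x,w*(T-t)]
    return least_squares(f,np.clip(q,lo+1e-3,hi-1e-3),bounds=(lo,hi),x_scale=50.,xtol=1e-6,ftol=1e-7,gtol=1e-9).x
def push(q,d,n,w):   # d world mm per row
    q=np.array(q[:5],float)
    for _ in range(n):
        X,T=fk(p,q); q=ik(q,X+np.array(d)/1e3,T,w)
    X,T=fk(p,q); return q,X,T
def show(s,r): print(s,r[0].round(1),r[1].round(3),r[2].round(3))
E
python3 - <<'E'
from sim import *
for w in (.03,.1,.2,.3,.5,1): show(w,push(D[2][0],[0,0,30],10,w))
E
```

```text
0.03 [  21.    10.3   71.7   22.3 -114.3] [ 0.556 -0.129  0.962] [ 0.631 -0.127 -0.765]
0.1 [  20.6   10.5   71.7   20.8 -117.1] [ 0.548 -0.127  0.945] [ 0.588 -0.118 -0.8  ]
0.2 [  18.9   11.3   71.7   16.8 -123.9] [ 0.527 -0.122  0.903] [ 0.471 -0.093 -0.877]
0.3 [  16.8   12.5   71.7   12.3 -130.3] [ 0.507 -0.117  0.864] [ 0.342 -0.066 -0.937]
0.5 [  13.9   14.4   71.7    6.2 -137.9] [ 0.482 -0.112  0.819] [ 0.173 -0.032 -0.984]
1 [  11.9   16.    71.7    1.8 -142.9] [ 0.465 -0.108  0.791] [ 0.051 -0.009 -0.999]
```

```bash
python3 - <<'E'
from sim import *
w=.7
show("cal",push(D[2][0],[0,0,30],10,w))
# outward tilt
for z in(.35,.45,.55):
    q=ik(D[2][0][:5],np.array([.75,-.16,z]),np.array([0,0,-1.]),w)
    for n in(5,10,20,30): show(("out",z,n),push(q,[40,-8,0],n,w))
# undo options from present
q0=D[5][0]
for d in([-40,0,0],[-30,0,-30],[0,0,-40],[-25,15,-30],[0,0,40],[-20,0,40],[-40,0,20],[-40,0,-15]):
    for n in(8,16): show((d,n),push(q0,d,n,w))
E
```

```text
cal [  12.6   15.4   71.7    3.5 -141. ] [ 0.471 -0.109  0.801] [ 0.098 -0.018 -0.995]
('out', 0.35, 5) [  -0.    53.4   71.7    0.3 -107. ] [ 0.922 -0.194  0.334] [ 0.022 -0.004 -1.   ]
('out', 0.35, 10) [ -0.4  58.1  71.7   1.3 -96.5] [ 0.991 -0.207  0.27 ] [ 0.122 -0.024 -0.992]
('out', 0.35, 20) [ -0.9  66.3  71.7   3.5 -76.5] [ 1.101 -0.227  0.167] [ 0.323 -0.064 -0.944]
('out', 0.35, 30) [ -1.2  72.8  71.7   5.8 -58.8] [ 1.175 -0.24   0.096] [ 0.501 -0.097 -0.86 ]
('out', 0.45, 5) [   0.6   48.9   71.7    0.6 -110. ] [ 0.89  -0.187  0.409] [ 0.049 -0.01  -0.999]
('out', 0.45, 10) [  0.   54.2  71.7   1.7 -99.1] [ 0.968 -0.202  0.338] [ 0.145 -0.029 -0.989]
('out', 0.45, 20) [ -0.7  63.4  71.7   3.7 -78.3] [ 1.091 -0.225  0.221] [ 0.342 -0.067 -0.937]
('out', 0.45, 30) [ -1.1  70.7  71.7   6.  -59.7] [ 1.173 -0.24   0.138] [ 0.517 -0.101 -0.85 ]
('out', 0.55, 5) [   1.2   44.8   71.7    1.1 -112.4] [ 0.858 -0.18   0.473] [ 0.078 -0.015 -0.997]
('out', 0.55, 10) [   0.4   50.7   71.7    2.  -101.2] [ 0.945 -0.197  0.398] [ 0.17  -0.033 -0.985]
('out', 0.55, 20) [ -0.5  60.8  71.7
[... 1043 characters left out ...]
0, 40], 16) [  67.9   -5.9   71.7   31.6 -164.8] [ 0.274 -0.092  0.885] [ 0.132 -0.04  -0.99 ]
([-20, 0, 40], 8) [  53.   -30.4   17.5    4.1 -137.1] [ 0.176 -0.122  0.691] [ 0.047 -0.019 -0.999]
([-20, 0, 40], 16) [  16.2   -8.2   71.7   -8.3 -167. ] [ 0.048 -0.16   0.879] [ 0.037  0.045 -0.998]
([-40, 0, 20], 8) [  12.2  -40.8   -8.9   -1.1 -120.3] [ 0.05  -0.18   0.531] [ 0.026  0.022 -0.999]
([-40, 0, 20], 16) [   1.   -45.2   26.1   -4.  -159.8] [-0.27  -0.183  0.691] [ 0.026  0.024 -0.999]
([-40, 0, -15], 8) [ 12.6 -51.1 -45.9  -0.6 -93.3] [ 0.051 -0.182  0.251] [ 0.03   0.017 -0.999]
([-40, 0, -15], 16) [ -10.7  -82.   -51.1    0.3 -121.1] [-0.227 -0.155  0.154] [-0.003 -0.005 -1.   ]
```

```bash
python3 - <<'E'
from sim import *
w=.7
for a in([-4,-5,36],[-2,-6,20],[-4,-2,36]):
  r=push(D[5][0],a,7,w); show(a,r)
  for d in([-18,9,0],[-18,6,0],[-10,5,0]):
    for n in(4,6,8,10,12,14): show((d,n),push(r[0],d,n,w))
E
```

```text
[-4, -5, 36] [  28.3  -24.9    6.9    5.7 -118.1] [ 0.248 -0.123  0.624] [ 0.095 -0.049 -0.994]
([-18, 9, 0], 4) [  62.3  -35.     5.7    6.2 -130.5] [ 0.203 -0.1    0.623] [ 0.074 -0.037 -0.997]
([-18, 9, 0], 6) [  62.7  -35.2    5.7    4.3 -130.7] [ 0.194 -0.096  0.623] [ 0.052 -0.025 -0.998]
([-18, 9, 0], 8) [  63.1  -35.3    5.8    2.4 -130.9] [ 0.184 -0.091  0.622] [ 0.029 -0.013 -0.999]
([-18, 9, 0], 10) [  63.5  -35.4    5.8    0.5 -131.1] [ 0.175 -0.086  0.622] [ 0.007 -0.002 -1.   ]
([-18, 9, 0], 12) [  63.9  -35.4    5.8   -1.4 -131.1] [ 0.166 -0.081  0.622] [-0.016  0.009 -1.   ]
([-18, 9, 0], 14) [  64.2  -35.5    5.8   -3.3 -131.2] [ 0.157 -0.077  0.623] [-0.038  0.02  -0.999]
([-18, 6, 0], 4) [  58.5  -35.     5.6    6.4 -130. ] [ 0.198 -0.111  0.623] [ 0.077 -0.038 -0.996]
([-18, 6, 0], 6) [  56.2  -35.1    5.6    4.7 -129.9] [ 0.186 -0.114  0.623] [ 0.058 -0.025 -0.998]
([-18, 6, 0], 8) [  53.2  -35.3    5.5    2.9 -129.9] [ 0.172 -0.118  0.622] [ 0.04  -0.011 -0.999]
([-18, 6, 0], 10) [  49.6  -35.3    5.5    1.2 -129.8] [ 0.156 -0.123  0.622] [ 0.023  0.003 -1.   ]

[... 3914 characters left out ...]
18, 6, 0], 14) [  58.4  -35.5    5.8   -2.8 -131.4] [ 0.15  -0.094  0.623] [-0.033  0.017 -0.999]
([-10, 5, 0], 4) [  68.   -34.9    5.8    7.5 -131.1] [ 0.217 -0.085  0.624] [ 0.088 -0.046 -0.995]
([-10, 5, 0], 6) [  69.   -35.     5.9    6.5 -131.4] [ 0.212 -0.081  0.623] [ 0.075 -0.041 -0.996]
([-10, 5, 0], 8) [  70.1  -35.1    5.9    5.4 -131.6] [ 0.208 -0.076  0.623] [ 0.062 -0.035 -0.997]
([-10, 5, 0], 10) [  71.3  -35.2    6.     4.4 -131.8] [ 0.204 -0.071  0.623] [ 0.049 -0.031 -0.998]
([-10, 5, 0], 12) [  72.6  -35.2    6.     3.3 -132. ] [ 0.199 -0.066  0.622] [ 0.036 -0.026 -0.999]
([-10, 5, 0], 14) [  74.1  -35.3    6.     2.2 -132.2] [ 0.195 -0.061  0.622] [ 0.023 -0.022 -0.999]
```

```bash
python3 -m pendant '[{"claw":60,"linear":[-36,-7,0],"twist":0},{"claw":60,"linear":[-36,-7,0],"twist":0},{"claw":60,"linear":[-36,-7,0],"twist":0},{"claw":60,"linear":[-36,-7,0],"twist":0},{"claw":60,"linear":[-36,-7,0],"twist":0},{"claw":60,"linear":[-36,-7,0],"twist":0},{"claw":60,"linear":[-36,-7,0],"twist":0},{"claw":60,"linear":[-2,9,-18],"twist":0},{"claw":60,"linear":[-2,9,-18],"twist":0},{"claw":60,"linear":[-2,9,-18],"twist":0}]';  python3 s.py
python3 -m pendant '[{"claw":60,"linear":[-2,9,-18],"twist":0},{"claw":60,"linear":[-2,9,-18],"twist":0},{"claw":60,"linear":[-1,9,-18],"twist":0},{"claw":60,"linear":[-1,9,-18],"twist":0},{"claw":60,"linear":[0,0,0],"twist":0},{"claw":60,"linear":[0,0,0],"twist":0},{"claw":60,"linear":[0,0,0],"twist":0},{"claw":60,"linear":[0,0,0],"twist":0},{"claw":60,"linear":[0,0,0],"twist":0},{"claw":60,"linear":[0,0,0],"twist":0}]';  python3 s.py
```

```text
clock: 9.18
tool_pos: [0.2112, -0.1068, 0.634]
orientation: [-25.1, 84.0, -26.3]
force: [-0.6, 1.7, -0.1]
opening: 0.0602
9.1833 q [  47.9  -30.7    5.7    7.  -124.6 -135. ] p [ 0.2112 -0.1068  0.634 ] F [-0.6  1.7 -0.1] op 0.0602
[[0.094, 0.023, 0.995], [-0.046, 0.999, -0.019], [-0.995, -0.044, 0.095]] yaw_y 88.7 tilt 6.0
clock: 10.02
tool_pos: [0.2056, -0.09, 0.6248]
orientation: [-29.9, 85.2, -31.0]
force: [0.4, -0.5, 0.1]
opening: 0.0602
10.0167 q [  58.5  -32.8    4.5    6.  -127.1 -146. ] p [ 0.2056 -0.09    0.6248] F [ 0.4 -0.5  0.1] op 0.0602
[[0.072, 0.02, 0.997], [-0.043, 0.999, -0.017], [-0.996, -0.042, 0.072]] yaw_y 88.8 tilt 4.8
```

```bash
python3 -m pendant '[{"claw":60,"linear":[-2,20,-35],"twist":0},{"claw":60,"linear":[-2,20,-35],"twist":0},{"claw":60,"linear":[-2,20,-35],"twist":0},{"claw":60,"linear":[-1,20,-35],"twist":0},{"claw":60,"linear":[0,0,0],"twist":0},{"claw":60,"linear":[0,0,0],"twist":0},{"claw":60,"linear":[0,0,0],"twist":0},{"claw":60,"linear":[0,0,0],"twist":0},{"claw":60,"linear":[0,0,0],"twist":0},{"claw":60,"linear":[0,0,0],"twist":0}]';  python3 s.py
```

```text
clock: 10.85
tool_pos: [0.2458, -0.0006, 0.5889]
orientation: [-38.8, 82.1, -38.7]
force: [-0.7, -0.7, 0.3]
opening: 0.06
10.85 q [  75.   -30.9   -2.1    8.6 -121.7 -160.6] p [ 0.2458 -0.0006  0.5889] F [-0.7 -0.7  0.3] op 0.06
[[0.108, 0.004, 0.994], [-0.086, 0.996, 0.006], [-0.99, -0.087, 0.108]] yaw_y 89.8 tilt 7.9
```

```bash
python3 -m pendant '[{"claw":60,"linear":[-4,-32,-5],"twist":0},{"claw":60,"linear":[-4,-32,-5],"twist":0},{"claw":60,"linear":[-4,-32,-5],"twist":0},{"claw":60,"linear":[-4,-32,-5],"twist":0},{"claw":60,"linear":[-4,-32,-5],"twist":0},{"claw":60,"linear":[0,0,0],"twist":-0.12},{"claw":60,"linear":[0,0,0],"twist":-0.12},{"claw":60,"linear":[0,0,0],"twist":-0.12},{"claw":60,"linear":[0,0,0],"twist":-0.12},{"claw":60,"linear":[0,0,0],"twist":-0.12}]';  python3 s.py
python3 -m pendant '[{"claw":60,"linear":[0,0,0],"twist":-0.12},{"claw":60,"linear":[0,0,0],"twist":-0.12},{"claw":60,"linear":[0,0,0],"twist":-0.12},{"claw":60,"linear":[0,0,0],"twist":-0.12},{"claw":60,"linear":[0,0,0],"twist":-0.12},{"claw":60,"linear":[0,0,0],"twist":-0.12},{"claw":60,"linear":[0,0,0],"twist":-0.12},{"claw":60,"linear":[0,0,0],"twist":0},{"claw":60,"linear":[0,0,0],"twist":0},{"claw":60,"linear":[0,0,0],"twist":0}]';  python3 s.py
```

```text
clock: 11.68
tool_pos: [0.225, -0.1217, 0.6129]
orientation: [-73.7, 82.1, -39.0]
force: [0.2, 0.5, 0.6]
opening: 0.0599
11.6833 q [  41.7  -30.     1.5    9.  -119.9  -92.4] p [ 0.225  -0.1217  0.6129] F [0.2 0.5 0.6] op 0.0599
[[0.106, -0.563, 0.82], [-0.086, 0.816, 0.571], [-0.991, -0.131, 0.038]] yaw_y 124.6 tilt 7.9
clock: 12.52
tool_pos: [0.2256, -0.1208, 0.6128]
orientation: [-121.5, 82.1, -39.0]
force: [-0.6, 0.8, -0.2]
opening: 0.0599
12.5167 q [  41.9  -30.     1.5    9.  -119.9  -44.8] p [ 0.2256 -0.1208  0.6128] F [-0.6  0.8 -0.2] op 0.0599
[[0.106, -0.985, 0.134], [-0.086, 0.125, 0.988], [-0.991, -0.117, -0.071]] yaw_y 172.7 tilt 7.9
```

```bash
python3 -m pendant '[{"claw":60,"linear":[-3,17,10],"twist":0},{"claw":60,"linear":[-3,17,10],"twist":0},{"claw":60,"linear":[-3,17,10],"twist":0},{"claw":60,"linear":[-3,17,10],"twist":0},{"claw":60,"linear":[-3,17,10],"twist":0},{"claw":60,"linear":[-2,17,10],"twist":0},{"claw":60,"linear":[-2,17,10],"twist":0},{"claw":60,"linear":[-2,17,10],"twist":0},{"claw":60,"linear":[0,0,0],"twist":0},{"claw":60,"linear":[0,0,0],"twist":0}]';  python3 s.py
```

```text
clock: 13.35
tool_pos: [0.2181, -0.0535, 0.6046]
orientation: [-135.2, 83.3, -52.2]
force: [-0.4, 0.6, 0.0]
opening: 0.0601
13.35 q [  77.   -34.5    0.7    6.7 -129.3  -79.9] p [ 0.2181 -0.0535  0.6046] F [-0.4  0.6  0. ] op 0.0601
[[0.071, -0.99, 0.125], [-0.092, 0.118, 0.989], [-0.993, -0.082, -0.082]] yaw_y 173.2 tilt 6.7
```

```bash
python3 -m pendant '[{"claw":60,"linear":[3,3,-40],"twist":0},{"claw":60,"linear":[3,3,-40],"twist":0},{"claw":60,"linear":[3,3,-40],"twist":0},{"claw":60,"linear":[0,18,-16],"twist":0},{"claw":60,"linear":[0,18,-16],"twist":0},{"claw":60,"linear":[0,0,0],"twist":0},{"claw":60,"linear":[0,0,0],"twist":0},{"claw":60,"linear":[0,0,0],"twist":0},{"claw":60,"linear":[0,0,0],"twist":0},{"claw":60,"linear":[0,0,0],"twist":0}]';  python3 s.py
```

```text
clock: 14.18
tool_pos: [0.158, -0.1973, 0.6046]
orientation: [-135.8, 83.3, -52.7]
force: [-0.5, 0.1, 0.9]
opening: 0.0601
14.1833 q [  63.7  -42.5    0.6    8.6 -135.7  -64.6] p [ 0.158  -0.1973  0.6046] F [-0.5  0.1  0.9] op 0.0601
[[0.07, -0.99, 0.123], [-0.093, 0.116, 0.989], [-0.993, -0.081, -0.083]] yaw_y 173.3 tilt 6.7
```

```bash
python3 -m pendant '[{"claw":60,"linear":[-2,14,14],"twist":0},{"claw":60,"linear":[-2,14,14],"twist":0},{"claw":60,"linear":[-2,14,14],"twist":0},{"claw":60,"linear":[-2,14,14],"twist":0},{"claw":60,"linear":[-2,14,14],"twist":0},{"claw":60,"linear":[-1,14,14],"twist":0},{"claw":60,"linear":[-1,14,14],"twist":0},{"claw":60,"linear":[-1,14,14],"twist":0},{"claw":60,"linear":[0,0,0],"twist":0},{"claw":60,"linear":[0,0,0],"twist":0}]';  python3 s.py
```

```text
clock: 15.02
tool_pos: [0.1248, -0.1861, 0.5893]
orientation: [-130.2, 85.3, -47.3]
force: [-0.2, 0.9, -0.1]
opening: 0.0602
15.0167 q [  41.9  -39.5   -1.2    6.  -128.1  -45.2] p [ 0.1248 -0.1861  0.5893] F [-0.2  0.9 -0.1] op 0.0602
[[0.056, -0.991, 0.124], [-0.06, 0.121, 0.991], [-0.997, -0.063, -0.053]] yaw_y 173.1 tilt 4.7
```

```bash
python3 -m pendant '[{"claw":60,"linear":[-2,13,18],"twist":0},{"claw":60,"linear":[-2,13,18],"twist":0},{"claw":60,"linear":[-2,13,18],"twist":0},{"claw":60,"linear":[-2,13,18],"twist":0},{"claw":60,"linear":[-1,13,18],"twist":0},{"claw":60,"linear":[-1,13,18],"twist":0},{"claw":60,"linear":[-1,13,18],"twist":0},{"claw":60,"linear":[-1,13,18],"twist":0},{"claw":60,"linear":[0,0,0],"twist":0},{"claw":60,"linear":[0,0,0],"twist":0}]';  python3 s.py
```

```text
clock: 15.85
tool_pos: [0.11, -0.1746, 0.5664]
orientation: [-93.5, 87.3, -10.8]
force: [0.4, -0.7, -0.3]
opening: 0.0601
15.85 q [  38.7  -41.1   -3.1    2.5 -126.2  -44.5] p [ 0.11   -0.1746  0.5664] F [ 0.4 -0.7 -0.3] op 0.0601
[[0.046, -0.991, 0.128], [-0.009, 0.127, 0.992], [-0.999, -0.047, -0.003]] yaw_y 172.7 tilt 2.7
```

```bash
python3 -m pendant '[{"claw":60,"linear":[24,-31,8],"twist":0},{"claw":60,"linear":[24,-31,8],"twist":0},{"claw":60,"linear":[24,-31,8],"twist":0},{"claw":60,"linear":[24,-31,8],"twist":0},{"claw":60,"linear":[24,-31,8],"twist":0},{"claw":60,"linear":[24,-31,8],"twist":0},{"claw":60,"linear":[24,-31,8],"twist":0},{"claw":60,"linear":[24,-31,8],"twist":0},{"claw":60,"linear":[24,-31,8],"twist":0},{"claw":60,"linear":[24,-31,8],"twist":0}]';  python3 s.py
python3 -m pendant '[{"claw":60,"linear":[0,0,0],"twist":0.121},{"claw":60,"linear":[0,0,0],"twist":0.121},{"claw":60,"linear":[0,0,0],"twist":0.121},{"claw":60,"linear":[0,0,0],"twist":0.121},{"claw":60,"linear":[0,0,0],"twist":0.121},{"claw":60,"linear":[0,0,0],"twist":0.121},{"claw":60,"linear":[0,0,0],"twist":0.121},{"claw":60,"linear":[0,0,0],"twist":0.121},{"claw":60,"linear":[0,0,0],"twist":0.121},{"claw":60,"linear":[0,0,0],"twist":0.121}]';  python3 s.py
```

```text
clock: 16.68
tool_pos: [0.3144, -0.1549, 0.4217]
orientation: [-92.3, 87.5, -9.6]
force: [-0.9, -2.0, 0.5]
opening: 0.0601
16.6833 q [ 118.1  -67.4  -16.     3.3 -142.9 -122.8] p [ 0.3144 -0.1549  0.4217] F [-0.9 -2.   0.5] op 0.0601
[[0.043, -0.991, 0.127], [-0.007, 0.127, 0.992], [-0.999, -0.043, -0.002]] yaw_y 172.7 tilt 2.5
clock: 17.52
tool_pos: [0.2789, -0.1699, 0.4241]
orientation: [-6.2, 84.1, 8.7]
force: [-1.0, 0.0, 0.2]
opening: 0.0596
17.5167 q [ 104.3  -64.5  -20.4    8.2 -134.4 -173.6] p [ 0.2789 -0.1699  0.4241] F [-1.   0.   0.2] op 0.0596
[[0.101, -0.257, 0.961], [0.016, 0.966, 0.257], [-0.995, -0.011, 0.102]] yaw_y 104.9 tilt 5.9
```

```bash
python3 - <<'E'
from sim import *
w=.7
for z in(.4,.55,.7):
  for r in (.5,.65,.75):
    q=ik(D[2][0][:5],np.array([r,-.2*r,z]),np.array([0,0,-1.]),w)
    for d in([40,-8,0],[35,-7,18],[28,-6,28],[18,-4,35],[10,-2,39]):
      R=push(q,d,25,w); show((z,r,d),R)
E
```

```text
(0.4, 0.5, [40, -8, 0]) [ -0.4  63.8  71.7   3.2 -80. ] [ 1.084 -0.217  0.207] [ 0.308 -0.058 -0.95 ]
(0.4, 0.5, [35, -7, 18]) [  1.6  45.9  71.7   4.4 -95. ] [ 0.954 -0.191  0.507] [ 0.357 -0.066 -0.932]
(0.4, 0.5, [28, -6, 28]) [   3.9   33.8   71.7    5.6 -106.6] [ 0.814 -0.17   0.671] [ 0.365 -0.069 -0.928]
(0.4, 0.5, [18, -4, 35]) [   9.5   21.4   71.7    7.8 -120.9] [ 0.636 -0.134  0.796] [ 0.34  -0.062 -0.938]
(0.4, 0.5, [10, -2, 39]) [  19.6   11.7   71.7   12.2 -132.7] [ 0.491 -0.098  0.863] [ 0.318 -0.052 -0.947]
(0.4, 0.65, [40, -8, 0]) [ -0.6  66.7  71.7   4.  -72.7] [ 1.12  -0.224  0.173] [ 0.379 -0.071 -0.923]
(0.4, 0.65, [35, -7, 18]) [  1.1  49.1  71.7   5.  -87.7] [ 1.005 -0.201  0.474] [ 0.422 -0.079 -0.903]
(0.4, 0.65, [28, -6, 28]) [  3.   37.2  71.7   6.  -99.4] [ 0.874 -0.182  0.644] [ 0.426 -0.081 -0.901]
(0.4, 0.65, [18, -4, 35]) [   7.4   25.1   71.7    7.8 -113.6] [ 0.705 -0.148  0.775] [ 0.397 -0.074 -0.915]
(0.4, 0.65, [10, -2, 39]) [  14.8   15.9   71.7   11.1 -125. ] [ 0.566 -0.113  0.848] [ 0.371 -0.064 -0.926]
(0.4, 0.75, [40, -8, 0]) [ -0.7  68.5  71.
[... 2975 characters left out ...]
7   11.6 -112.9] [ 0.652 -0.137  0.855] [ 0.503 -0.091 -0.86 ]
(0.7, 0.65, [10, -2, 39]) [  24.1    9.4   71.7   19.7 -125.3] [ 0.509 -0.102  0.918] [ 0.489 -0.083 -0.868]
(0.7, 0.75, [40, -8, 0]) [ -0.4  62.3  71.7   5.2 -70.6] [ 1.124 -0.225  0.276] [ 0.482 -0.089 -0.872]
(0.7, 0.75, [35, -7, 18]) [  1.6  45.5  71.7   6.6 -83.7] [ 0.999 -0.2    0.563] [ 0.539 -0.099 -0.837]
(0.7, 0.75, [28, -6, 28]) [  3.9  33.8  71.7   8.1 -94.4] [ 0.865 -0.18   0.724] [ 0.554 -0.103 -0.826]
(0.7, 0.75, [18, -4, 35]) [   9.6   21.5   71.7   11.4 -108.2] [ 0.693 -0.146  0.848] [ 0.539 -0.099 -0.837]
(0.7, 0.75, [10, -2, 39]) [  20.2   11.8   71.7   18.  -120.1] [ 0.552 -0.11   0.915] [ 0.524 -0.091 -0.847]
```

```bash
python3 -m pendant '[{"claw":60,"linear":[0,0,0],"twist":-0.12},{"claw":60,"linear":[0,0,0],"twist":-0.12},{"claw":60,"linear":[0,0,0],"twist":-0.12},{"claw":60,"linear":[0,0,0],"twist":-0.12},{"claw":60,"linear":[0,0,0],"twist":-0.12},{"claw":60,"linear":[0,0,0],"twist":-0.12},{"claw":60,"linear":[0,0,0],"twist":-0.12},{"claw":60,"linear":[0,0,0],"twist":-0.12},{"claw":60,"linear":[0,0,0],"twist":-0.12},{"claw":60,"linear":[0,0,0],"twist":-0.12}]';  python3 s.py
```

```text
clock: 18.35
tool_pos: [0.2785, -0.1703, 0.4242]
orientation: [-77.0, 84.2, 7.1]
force: [0.1, 1.0, 0.4]
opening: 0.0598
18.35 q [ 104.3  -64.5  -20.3    8.1 -134.6 -104.5] p [ 0.2785 -0.1703  0.4242] F [0.1 1.  0.4] op 0.0598
[[0.101, -0.99, 0.102], [0.013, 0.103, 0.995], [-0.995, -0.099, 0.023]] yaw_y 174.0 tilt 5.8
```

```bash
python3 -m pendant '[{"claw":60,"linear":[0,14,38],"twist":0},{"claw":60,"linear":[0,14,38],"twist":0},{"claw":60,"linear":[0,14,38],"twist":0},{"claw":60,"linear":[0,14,38],"twist":0},{"claw":60,"linear":[0,14,38],"twist":0},{"claw":60,"linear":[0,14,38],"twist":0},{"claw":60,"linear":[-2,20,-6],"twist":0},{"claw":60,"linear":[-2,20,-6],"twist":0},{"claw":60,"linear":[-2,20,-6],"twist":0},{"claw":60,"linear":[-2,20,-6],"twist":0}]';  python3 s.py
```

```text
clock: 19.18
tool_pos: [0.2045, 0.0858, 0.4088]
orientation: [-87.9, 85.1, -4.2]
force: [1.4, -0.7, 0.4]
opening: 0.0604
19.1833 q [ 108.   -42.9  -26.5    4.8 -108.2 -112.9] p [0.2045 0.0858 0.4088] F [ 1.4 -0.7  0.4] op 0.0604
[[0.085, -0.99, 0.109], [-0.006, 0.109, 0.994], [-0.996, -0.085, 0.003]] yaw_y 173.7 tilt 4.9
```

```bash
python3 -m pendant '[{"claw":60,"linear":[0,-9,-31],"twist":0},{"claw":60,"linear":[0,-9,-31],"twist":0},{"claw":60,"linear":[0,-9,-31],"twist":0},{"claw":60,"linear":[-2,24,-2],"twist":0},{"claw":60,"linear":[-2,24,-2],"twist":0},{"claw":60,"linear":[-2,24,-2],"twist":0},{"claw":60,"linear":[-2,24,-2],"twist":0},{"claw":60,"linear":[-1,24,-2],"twist":0},{"claw":60,"linear":[-1,24,-2],"twist":0},{"claw":60,"linear":[-1,24,-2],"twist":0}]';  python3 s.py
```

```text
clock: 20.02
tool_pos: [0.2061, -0.0301, 0.3795]
orientation: [-74.5, 87.8, 9.5]
force: [-0.2, -0.8, -0.5]
opening: 0.0599
20.0167 q [  90.6  -50.4  -29.2    2.3 -110.9  -95.8] p [ 0.2061 -0.0301  0.3795] F [-0.2 -0.8 -0.5] op 0.0599
[[0.037, -0.994, 0.104], [0.006, 0.105, 0.994], [-0.999, -0.037, 0.01]] yaw_y 174.0 tilt 2.2
```

```bash
python3 -m pendant '[{"claw":60,"linear":[-1,24,0],"twist":0},{"claw":60,"linear":[-1,24,0],"twist":0},{"claw":60,"linear":[0,24,0],"twist":0},{"claw":60,"linear":[0,-3,39],"twist":0},{"claw":60,"linear":[0,-3,39],"twist":0},{"claw":60,"linear":[0,-3,39],"twist":0},{"claw":60,"linear":[0,-3,39],"twist":0},{"claw":60,"linear":[0,-3,39],"twist":0},{"claw":60,"linear":[0,-3,39],"twist":0},{"claw":60,"linear":[0,-3,39],"twist":0}]';  python3 s.py
```

```text
clock: 20.85
tool_pos: [0.2215, 0.0811, 0.3705]
orientation: [-31.0, 88.7, 52.8]
force: [0.2, -0.5, 0.1]
opening: 0.0604
20.85 q [ 141.9  -59.5  -28.3    1.6 -121.1 -147.2] p [0.2215 0.0811 0.3705] F [ 0.2 -0.5  0.1] op 0.0604
[[0.014, -0.994, 0.108], [0.019, 0.108, 0.994], [-1.0, -0.012, 0.02]] yaw_y 173.8 tilt 1.3
```

```bash
python3 -m pendant '[{"claw":60,"linear":[0,34,21],"twist":0},{"claw":60,"linear":[0,34,21],"twist":0},{"claw":60,"linear":[0,34,21],"twist":0},{"claw":60,"linear":[0,34,21],"twist":0},{"claw":60,"linear":[0,34,21],"twist":0},{"claw":60,"linear":[0,34,21],"twist":0},{"claw":60,"linear":[0,34,21],"twist":0},{"claw":60,"linear":[0,0,40],"twist":0},{"claw":60,"linear":[0,0,40],"twist":0},{"claw":60,"linear":[0,-20,30],"twist":0}]';  python3 s.py
```

```text
clock: 21.68
tool_pos: [0.029, 0.3545, 0.3718]
orientation: [-36.7, 88.8, 47.5]
force: [-1.8, 0.2, 0.4]
opening: 0.0598
21.6833 q [ 119.4  -16.5  -20.2    1.2  -85.9 -125.3] p [0.029  0.3545 0.3718] F [-1.8  0.2  0.4] op 0.0598
[[0.014, -0.995, 0.101], [0.016, 0.101, 0.995], [-1.0, -0.013, 0.017]] yaw_y 174.2 tilt 1.2
```

```bash
python3 -m pendant '[{"claw":60,"linear":[4,-29,-21.4],"twist":0},{"claw":60,"linear":[4,-29,-21.4],"twist":0},{"claw":60,"linear":[4,-29,-21.4],"twist":0},{"claw":60,"linear":[4,-29,-21.4],"twist":0},{"claw":60,"linear":[4,-29,-21.4],"twist":0},{"claw":60,"linear":[4,-29,-21.4],"twist":0},{"claw":60,"linear":[4,-29,-21.4],"twist":0},{"claw":60,"linear":[4,-29,-21.4],"twist":0},{"claw":60,"linear":[4,-29,-21.4],"twist":0},{"claw":60,"linear":[4,-29,-21.4],"twist":0}]';  python3 -m pendant '[{"claw":60,"linear":[4,-29,-21.4],"twist":0},{"claw":60,"linear":[4,-29,-21.4],"twist":0},{"claw":60,"linear":[4,-29,-21.4],"twist":0},{"claw":60,"linear":[4,-29,-21.4],"twist":0},{"claw":60,"linear":[4,-29,-21.4],"twist":0},{"claw":60,"linear":[4,-29,-21.4],"twist":0},{"claw":60,"linear":[4,-29,-21.4],"twist":0},{"claw":60,"linear":[4,-29,-21.4],"twist":0},{"claw":60,"linear":[4,-29,-21.4],"twist":0},{"claw":60,"linear":[4,-29,-21.4],"twist":0}]';  python3 s.py
```

```text
clock: 22.52
tool_pos: [0.2904, 0.114, 0.3335]
orientation: [-29.4, 88.7, 54.5]
force: [0.2, 2.1, 0.1]
opening: 0.0598
clock: 23.35
tool_pos: [0.5558, -0.1286, 0.2913]
orientation: [-25.1, 88.8, 58.8]
force: [0.4, 1.2, 0.7]
opening: 0.0598
23.35 q [  5.9   8.4  -6.8  -1.  -74.1 -11.8] p [ 0.5558 -0.1286  0.2913] F [0.4 1.2 0.7] op 0.0598
[[0.011, -0.994, 0.107], [0.018, 0.108, 0.994], [-1.0, -0.009, 0.019]] yaw_y 173.8 tilt 1.2
```

```bash
python3 -m pendant '[{"claw":60,"linear":[0,-7,1],"twist":0.121},{"claw":60,"linear":[0,0,0],"twist":0.121},{"claw":60,"linear":[0,0,0],"twist":0.121},{"claw":60,"linear":[0,0,0],"twist":0.121},{"claw":60,"linear":[0,0,0],"twist":0.121},{"claw":60,"linear":[0,0,0],"twist":0.121},{"claw":60,"linear":[0,0,0],"twist":0.121},{"claw":60,"linear":[0,0,0],"twist":0.121},{"claw":60,"linear":[0,0,0],"twist":0.121},{"claw":60,"linear":[0,0,0],"twist":0.121}]';  python3 -m pendant '[{"claw":60,"linear":[0,-1,0],"twist":0.121},{"claw":60,"linear":[0,-1,0],"twist":0.121},{"claw":60,"linear":[0,0,0],"twist":0.03},{"claw":60,"linear":[15,0,0],"twist":0},{"claw":60,"linear":[15,0,0],"twist":0},{"claw":60,"linear":[15,0,0],"twist":0},{"claw":60,"linear":[15,0,0],"twist":0},{"claw":60,"linear":[15,0,0],"twist":0},{"claw":60,"linear":[15,0,0],"twist":0},{"claw":60,"linear":[15,0,0],"twist":0}]';  python3 s.py
```

```text
clock: 24.18
tool_pos: [0.5617, -0.1265, 0.2917]
orientation: [44.7, 88.8, 58.8]
force: [-0.5, 0.2, 0.2]
opening: 0.0603
clock: 25.02
tool_pos: [0.5633, -0.1266, 0.1861]
orientation: [59.2, 88.8, 58.2]
force: [-0.1, -0.5, 0.0]
opening: 0.0603
25.0167 q [  6.1  12.9 -15.1  -1.1 -61.2 -96.6] p [ 0.5633 -0.1266  0.1861] F [-0.1 -0.5  0. ] op 0.0603
[[0.011, 0.018, 1.0], [0.018, 1.0, -0.019], [-1.0, 0.019, 0.011]] yaw_y 88.9 tilt 1.2
```

```bash
python3 -m pendant '[{"claw":60,"linear":[13,-1,0],"twist":0},{"claw":60,"linear":[13,-1,0],"twist":0},{"claw":5,"linear":[0,0,0],"twist":0},{"claw":5,"linear":[0,0,0],"twist":0},{"claw":5,"linear":[0,0,0],"twist":0},{"claw":5,"linear":[0,0,0],"twist":0},{"claw":5,"linear":[0,0,0],"twist":0},{"claw":5,"linear":[0,0,0],"twist":0},{"claw":5,"linear":[0,0,0],"twist":0},{"claw":5,"linear":[0,0,0],"twist":0}]';  python3 s.py
```

```text
clock: 25.85
tool_pos: [0.5637, -0.129, 0.1627]
orientation: [52.8, 88.7, 51.6]
force: [1.1, -17.7, -3.2]
opening: 0.0122
25.85 q [  5.8  14.1 -16.9  -1.1 -58.1 -96.4] p [ 0.5637 -0.129   0.1627] F [  1.1 -17.7  -3.2] op 0.0122
[[0.014, 0.019, 1.0], [0.018, 1.0, -0.019], [-1.0, 0.018, 0.014]] yaw_y 88.9 tilt 1.3
```

```bash
python3 -m pendant '[{"claw":5,"linear":[0,-1,0],"twist":0},{"claw":5,"linear":[0,0,0],"twist":-0.12},{"claw":5,"linear":[0,0,0],"twist":-0.12},{"claw":5,"linear":[0,0,0],"twist":-0.12},{"claw":5,"linear":[0,0,0],"twist":-0.12},{"claw":5,"linear":[0,0,0],"twist":-0.12},{"claw":5,"linear":[0,0,0],"twist":-0.12},{"claw":5,"linear":[0,0,0],"twist":-0.12},{"claw":5,"linear":[0,0,0],"twist":-0.12},{"claw":5,"linear":[0,0,0],"twist":-0.12}]';  python3 s.py; python3 -m pendant '[{"claw":5,"linear":[0,0,0],"twist":-0.12},{"claw":5,"linear":[0,0,0],"twist":-0.12},{"claw":5,"linear":[0,0,0],"twist":-0.12},{"claw":5,"linear":[0,0,0],"twist":-0.04},{"claw":5,"linear":[0,0,0],"twist":0},{"claw":60,"linear":[0,0,0],"twist":0},{"claw":60,"linear":[0,0,0],"twist":0},{"claw":60,"linear":[0,0,0],"twist":0},{"claw":60,"linear":[-30,0,0],"twist":0},{"claw":60,"linear":[-40,0,0],"twist":0}]'; python3 s.py; python3 w.py w2; sed -i 's/^    //' /dev/null
```

```text
clock: 26.68
tool_pos: [0.5639, -0.1298, 0.1627]
orientation: [-9.3, 88.7, 51.9]
force: [1.3, -0.0, 1.8]
opening: 0.0115
26.6833 q [  5.7  14.1 -16.9  -1.1 -58.1 -34.1] p [ 0.5639 -0.1298  0.1627] F [ 1.3 -0.   1.8] op 0.0115
[[0.014, -0.875, 0.483], [0.018, 0.483, 0.875], [-1.0, -0.004, 0.023]] yaw_y 151.1 tilt 1.3
clock: 27.52
tool_pos: [0.5603, -0.1305, 0.2294]
orientation: [-10.3, 88.9, 73.3]
force: [2.1, -0.5, 0.6]
opening: 0.04
27.5167 q [  5.6  11.1 -11.6  -1.1 -67.  -11.6] p [ 0.5603 -0.1305  0.2294] F [ 2.1 -0.5  0.6] op 0.04
[[0.006, -0.994, 0.111], [0.019, 0.111, 0.994], [-1.0, -0.003, 0.019]] yaw_y 173.6 tilt 1.1
handle 0
wrist bar 1589 mean [ 0.5609 -0.1668  0.1656] rect [ 537.4 -139. ] [113.4  78.4] 81.5 axis 84.9
wrist red 1174 mean [ 0.6194 -0.1523  0.1508] rect [ 625.5 -142.7] [84.9 28.9] 81.4 axis 83.6
wrist redall 4209 mean [ 0.6226 -0.1527  0.1508] rect [ 625.5 -142.7] [85. 29.] 81.3 axis 82.3
wrist blue 1038 mean [ 0.5046 -0.1341  0.1536] rect [ 507.3 -129.8] [75.9 13.6] 81.2 axis 82.1
wrist rim 8672 mean [ 0.5677 -0.1423  0.0959] rect [ 570.4 -132.6] [112.3 162.7] 81.3 axis 137.6sed: couldn't edit /dev/null: not a regular file
```

View pics/w2.png

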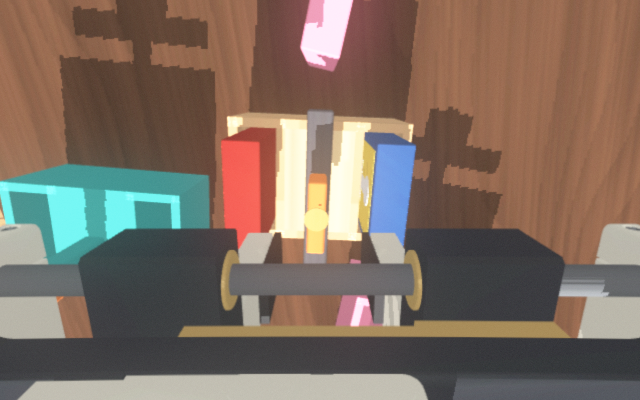

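The latch is open: the bar (320,110)-(315,260) lies parallel to the games, and red is on the left at (250,180). Next I shift over to the red game.

```bash
python3 -m pendant '[{"claw":50,"linear":[0,0,0],"twist":0.04},{"claw":50,"linear":[0,-19,0],"twist":0},{"claw":50,"linear":[0,-19,0],"twist":0},{"claw":50,"linear":[0,-19,0],"twist":0},{"claw":50,"linear":[15,0,0],"twist":0},{"claw":50,"linear":[15,0,0],"twist":0},{"claw":50,"linear":[0,0,0],"twist":0},{"claw":50,"linear":[0,0,0],"twist":0},{"claw":50,"linear":[0,0,0],"twist":0},{"claw":50,"linear":[0,0,0],"twist":0}]'; python3 s.py; python3 - <<'E'
from h import *
c=cam("wrist"); im,d=snapshot("wrist"); save("w3.png",im); np.savez("w3.npz",im=im,d=d)
import m; m.fit("wrist","w3.npz")
E
```

```text
clock: 28.4
tool_pos: [0.6199, -0.1389, 0.2042]
orientation: [-31.8, 88.6, 49.6]
force: [-0.3, -0.3, 0.4]
opening: 0.0501
28.4 q [  4.3  17.3  -6.6  -1.1 -65.2 -12.5] p [ 0.6199 -0.1389  0.2042] F [-0.3 -0.3  0.4] op 0.0501
[[0.015, -0.989, 0.149], [0.018, 0.15, 0.989], [-1.0, -0.012, 0.02]] yaw_y 171.4 tilt 1.4
handle 0
wrist bar 2328 mean [ 0.5572 -0.1736  0.1544] rect [ 530.8 -152.6] [79.6 80. ] 78.1 axis 84.0
wrist red 4635 mean [ 0.6189 -0.1448  0.143 ] rect [ 619.4 -142.1] [82.9 27.4] 81.4 axis 81.4
wrist redall 4941 mean [ 0.6186 -0.1472  0.1399] rect [ 619.3 -142.2] [83.  27.4] 81.4 axis 81.7
wrist blue 3400 mean [ 0.506  -0.1403  0.1431] rect [ 506.1 -139.2] [57.3 27.8] 80.8 axis 80.9
wrist rim 9545 mean [ 0.573  -0.1467  0.0853] rect [ 562.9 -130.9] [112.3 162.6] 81.4 axis -163.8
```

View pics/w3.png

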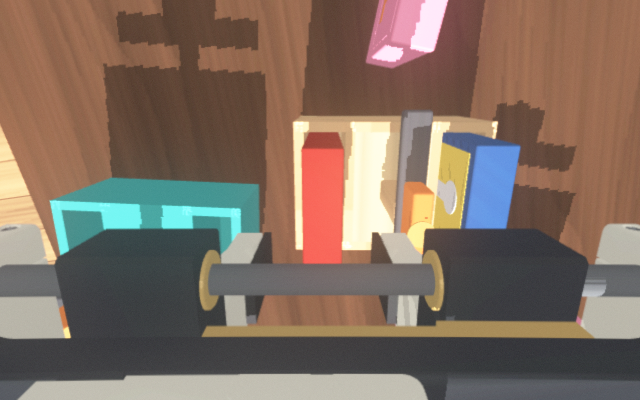

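The red game (303-343, 133-262) sits midway between the fingers, and the yaw matches. I'll go down and grip.

```bash
python3 -m pendant '[{"claw":50,"linear":[14,0,0],"twist":0},{"claw":50,"linear":[14,0,0],"twist":0},{"claw":50,"linear":[14,0,0],"twist":0},{"claw":50,"linear":[14,0,0],"twist":0},{"claw":50,"linear":[14,0,0],"twist":0},{"claw":50,"linear":[12,0,0],"twist":0},{"claw":50,"linear":[0,0,0],"twist":0},{"claw":20,"linear":[0,0,0],"twist":0},{"claw":20,"linear":[0,0,0],"twist":0},{"claw":20,"linear":[0,0,0],"twist":0}]'; python3 s.py
```

```text
clock: 29.28
tool_pos: [0.6208, -0.1374, 0.1213]
orientation: [-29.3, 88.7, 52.1]
force: [-0.1, 0.3, 0.6]
opening: 0.0355
29.2833 q [  4.5  21.3 -12.3  -1.2 -55.5 -12.4] p [ 0.6208 -0.1374  0.1213] F [-0.1  0.3  0.6] op 0.0355
[[0.014, -0.989, 0.15], [0.018, 0.15, 0.989], [-1.0, -0.011, 0.02]] yaw_y 171.4 tilt 1.3
```

```bash
python3 -m pendant '[{"claw":20,"linear":[0,0,0],"twist":0},{"claw":20,"linear":[0,0,0],"twist":0},{"claw":20,"linear":[0,0,0],"twist":0},{"claw":20,"linear":[0,0,0],"twist":0},{"claw":20,"linear":[-10,0,0],"twist":0},{"claw":20,"linear":[-10,0,0],"twist":0},{"claw":20,"linear":[-12,0,0],"twist":0},{"claw":20,"linear":[-12,0,0],"twist":0},{"claw":20,"linear":[-12,0,0],"twist":0},{"claw":20,"linear":[-12,0,0],"twist":0}]'; python3 s.py
python3 -m pendant '[{"claw":20,"linear":[-15,0,0],"twist":0},{"claw":20,"linear":[-15,0,0],"twist":0},{"claw":20,"linear":[-15,0,0],"twist":0},{"claw":20,"linear":[-15,0,0],"twist":0},{"claw":20,"linear":[-15,0,0],"twist":0},{"claw":20,"linear":[-15,0,0],"twist":0},{"claw":20,"linear":[-15,0,0],"twist":0},{"claw":20,"linear":[-15,0,0],"twist":0},{"claw":20,"linear":[-15,0,0],"twist":0},{"claw":20,"linear":[-15,0,0],"twist":0}]'; python3 s.py
```

```text
clock: 30.12
tool_pos: [0.6198, -0.1387, 0.1907]
orientation: [-30.1, 88.7, 51.3]
force: [0.0, -0.1, -2.5]
opening: 0.028
30.1167 q [  4.4  17.9  -7.6  -1.1 -63.6 -12.5] p [ 0.6198 -0.1387  0.1907] F [ 0.  -0.1 -2.5] op 0.028
[[0.015, -0.989, 0.15], [0.018, 0.15, 0.989], [-1.0, -0.012, 0.02]] yaw_y 171.4 tilt 1.3
clock: 30.95
tool_pos: [0.6173, -0.1414, 0.3407]
orientation: [-29.3, 88.7, 52.1]
force: [0.5, 0.1, -2.3]
opening: 0.0278
30.95 q [  4.1  13.5   5.9  -1.  -81.5 -12.6] p [ 0.6173 -0.1414  0.3407] F [ 0.5  0.1 -2.3] op 0.0278
[[0.014, -0.989, 0.15], [0.018, 0.15, 0.989], [-1.0, -0.011, 0.02]] yaw_y 171.4 tilt 1.3
```

```bash
python3 -m pendant '[{"claw":20,"linear":[-28,-28,0],"twist":0},{"claw":20,"linear":[-28,-28,0],"twist":0},{"claw":20,"linear":[-28,-28,0],"twist":0},{"claw":20,"linear":[-28,-28,0],"twist":0},{"claw":20,"linear":[-28,-28,0],"twist":0},{"claw":20,"linear":[-28,-28,0],"twist":0},{"claw":20,"linear":[-28,-28,0],"twist":0},{"claw":20,"linear":[-28,-28,0],"twist":0},{"claw":20,"linear":[-28,-28,0],"twist":0},{"claw":20,"linear":[-28,-28,0],"twist":0}]'; python3 s.py
```

```text
clock: 31.78
tool_pos: [0.8064, -0.1692, 0.5412]
orientation: [-86.5, 85.1, -5.2]
force: [-0.1, -0.5, -2.4]
opening: 0.0275
31.7833 q [   1.9   39.    71.6    0.7 -117.7  -10.2] p [ 0.8064 -0.1692  0.5412] F [-0.1 -0.5 -2.4] op 0.0275
[[0.086, -0.985, 0.15], [-0.008, 0.15, 0.989], [-0.996, -0.086, 0.005]] yaw_y 171.3 tilt 4.9
```

The tilt starts outward and level, as planned. I'll keep pushing out and up.

```bash
python3 -m pendant '[{"claw":20,"linear":[-25,-31,0],"twist":0},{"claw":20,"linear":[-25,-31,0],"twist":0},{"claw":20,"linear":[-24,-32,0],"twist":0},{"claw":20,"linear":[-23,-33,0],"twist":0},{"claw":20,"linear":[-22,-33,0],"twist":0},{"claw":20,"linear":[-21,-34,0],"twist":0},{"claw":20,"linear":[-20,-34,0],"twist":0},{"claw":20,"linear":[-19,-35,0],"twist":0},{"claw":20,"linear":[-18,-35,0],"twist":0},{"claw":20,"linear":[-17,-36,0],"twist":0}]'; python3 s.py
```

```text
clock: 32.62
tool_pos: [0.8731, -0.1647, 0.6088]
orientation: [-96.3, 69.2, -15.2]
force: [-0.0, -0.7, -2.3]
opening: 0.0278
32.6167 q [   4.7   37.    71.7    7.2 -104.9  -10.5] p [ 0.8731 -0.1647  0.6088] F [-0.  -0.7 -2.3] op 0.0278
[[0.343, -0.926, 0.16], [-0.093, 0.136, 0.986], [-0.935, -0.353, -0.039]] yaw_y 171.6 tilt 20.8
```

```bash
python3 -m pendant '[{"claw":20,"linear":[-16,-36,0],"twist":0},{"claw":20,"linear":[-15,-36,0],"twist":0},{"claw":20,"linear":[-14,-37,0],"twist":0},{"claw":20,"linear":[-13,-37,0],"twist":0},{"claw":20,"linear":[-12,-37,0],"twist":0},{"claw":20,"linear":[-11,-38,0],"twist":0},{"claw":20,"linear":[-10,-38,0],"twist":0},{"claw":20,"linear":[-9,-38,0],"twist":0},{"claw":20,"linear":[-8,-38,0],"twist":0},{"claw":20,"linear":[-7,-38,0],"twist":0}]'; python3 s.py
```

```text
clock: 33.45
tool_pos: [0.954, -0.1611, 0.6787]
orientation: [-97.1, 52.9, -16.0]
force: [-0.6, 0.1, -2.7]
opening: 0.028
33.45 q [  6.9  37.   71.6  13.6 -89.8 -11.6] p [ 0.954  -0.1611  0.6787] F [-0.6  0.1 -2.7] op 0.028
[[0.58, -0.795, 0.178], [-0.166, 0.099, 0.981], [-0.798, -0.599, -0.074]] yaw_y 172.9 tilt 37.1
```

```bash
python3 -m pendant '[{"claw":20,"linear":[-6,-38,0],"twist":0},{"claw":20,"linear":[-5,-39,0],"twist":0},{"claw":20,"linear":[-4,-39,0],"twist":0},{"claw":20,"linear":[-3,-39,0],"twist":0},{"claw":20,"linear":[-2,-39,0],"twist":0},{"claw":20,"linear":[0,0,0],"twist":0},{"claw":20,"linear":[0,0,0],"twist":0},{"claw":20,"linear":[0,0,0],"twist":0},{"claw":20,"linear":[0,0,0],"twist":0},{"claw":20,"linear":[0,0,0],"twist":0}]'; python3 s.py; python3 - <<'E'
from h import *
a,d=snapshot("side"); b,_=snapshot("top"); save("end.png",np.vstack([a[:300],b[:300]]))
o=get_obs(); print(o["qvel"].round(2),o["tool_pos"].round(4))
for t in("blue_game","pen_cup","vase","pawn","latch_grip"):
    print(t,[(round(x["confidence"],2),np.round(x["xy"])) for x in boxes_of("side",t)[:2]])
E
```

```text
clock: 34.28
tool_pos: [0.9937, -0.1601, 0.717]
orientation: [-97.1, 44.8, -16.0]
force: [0.4, 0.8, -1.8]
opening: 0.0279
34.2833 q [  7.7  37.4  71.7  16.7 -81.9 -12.5] p [ 0.9937 -0.1601  0.717 ] F [ 0.4  0.8 -1.8] op 0.0279
[[0.683, -0.706, 0.19], [-0.195, 0.074, 0.978], [-0.704, -0.705, -0.087]] yaw_y 174.0 tilt 45.2
[-0.06  0.11 -0.02  0.01  0.03 -0.06] [ 0.9937 -0.1601  0.7171]
blue_game [(0.66, array([338., 175.]))]
pen_cup [(0.98, array([241., 308.])), (0.72, array([316., 190.]))]
vase [(0.68, array([302., 153.])), (0.36, array([319., 162.]))]
pawn [(0.58, array([404., 286.])), (0.57, array([321., 160.]))]
latch_grip [(0.64, array([247., 161.])), (0.48, array([319., 159.]))]
```

View pics/end.png

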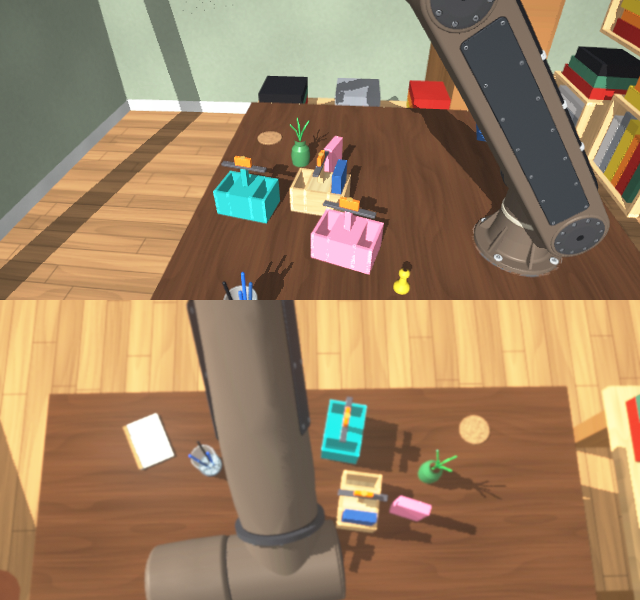

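Side and top views: the latch bar lies across the crate (top view, about (360,494)), blue is in its bay, and the cup, vase and pawn are standing. I'll take one look at the held game.

```bash
python3 - <<'E'
from h import *
c=cam("wrist"); im,d=snapshot("wrist"); save("w4.png",im)
P,u,v=cloud(c,d); h=cv2.cvtColor(im,cv2.COLOR_RGB2HSV)[v,u].astype(int)
o=get_obs(); R=Ro.from_euler("xyz",o["orientation"],degrees=True).as_matrix(); Q=(P-o["tool_pos"])@R
m=((h[:,0]<5)|(h[:,0]>175))&(h[:,1]>150)&(np.abs(Q)<.2).all(1)
print(m.sum(),np.percentile(Q[m],[2,50,98],axis=0).round(3).tolist())
E
```

```text
8686 [[-0.024, -0.013, -0.047], [-0.022, 0.001, -0.025], [0.059, 0.013, 0.026]]
```

View pics/w4.png

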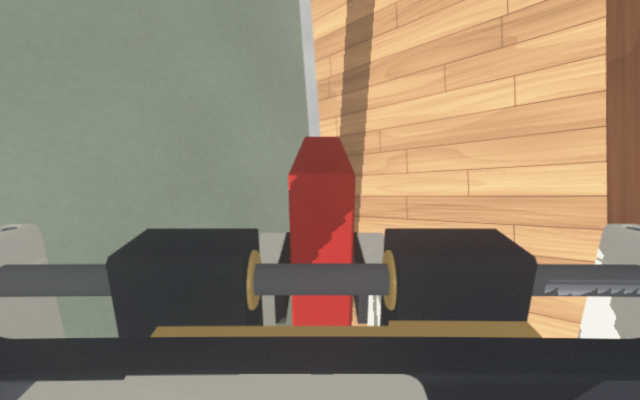

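```bash
python3 -c "from plant import *; print(close_job())"; python3 s.py
```

```text
the job is handed in; nothing more can be done
None
the job is handed in; nothing more can be done
```

I opened the latch, drew the red game straight up out of its bay, tipped it back, and handed the job in at about 34.7 s of the 51 s. No verdict was reported.

**How the tip was done:** the moves only allow a twist about the tool's own axis. So I pushed the arm outward and up past its reach limit, where the tool tilts by itself.

**Last checks before handing in:**
- **Tilt:** the tool was tilted 45.2°, with the cover facing up and away and the top end higher. The width was within 5° of level.
- **Grip:** the opening was 27.9 mm, and the game sat square in the jaws in the wrist picture. Joint speeds were nearly zero.
- **Height:** the game's underside was at about 0.64 m by calculation.
- **Latch:** it showed open in the top view. The wrist-camera fit put it at about 92°, slightly past the stop and so within fit error. I never measured its exact angle.
- **Other things:** the blue game was in its bay, and the pen cup, vase and pawn were standing. In the side view the networks placed them within about 9 px of their starting pixels; I did not measure them in mm.

**What went wrong on the way:** my free-air test of the tilt left the tool leaning about 6°. Taking it out cost roughly 16 s, and during that joint 6 came right to the edge of its range (-173.6° of ±173.66°). About 1.3° of lean remained when I gripped the game.

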